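Return the vial to its carrier pocket and draw the ratchet lever three clicks

ROBOT

A 7-joint arm with a two-finger parallel gripper is mounted at the origin on the work surface. World frame = base frame: x ahead of the robot, y to its left, z up, the work surface at z = 0. Lengths are in m, angles in rad, forces in N, time in s.
With the tool pointing down it reaches from about 0.4 to 0.875 m from the base axis. Payload 6.5 kg.
Tool frame: the origin (TCP) lies at the very end of the fingers, on their centre line; the grasp point (between the pads) lies ctrl.hold_point_z behind it (ctrl.hold_point_z is the distance from the TCP to the grasp point, in m); z points along the fingers, y is the line along which they close (so a half turn about z gives the same grasp; the last joint's range is limited). The gripper opens to 88 mm and grips with 3 to 60 N. Pads are 18 mm wide; open, the fingers measure 123 mm over their backs; the gripper's body (75 mm by 187 mm) begins 45 mm behind the grasp point.
Start: joints at [1.265, 0.536, -0.004, 1.538, 0.003, 1.067, -0.071], TCP at [0.154, -0.631, 0.239] pointing down, gripper open.
Joint ranges: [-2.7, 2.7], [-0.37, 2.16], [-1.27, 1.26], [0.24, 2.4], [-1.31, 4.45], [0.19, 1.91], [-2.76, 2.76]. Speed limits (rad/s): [2.39, 2.39, 3.14, 3.14, 3.14, 3.14, 3.14].

INTERFACE

Orientations are given as a unit quaternion [x, y, z, w].
In Python, from plant import ctrl gives the robot as it stands.
- The arm moves only by the shell command python3 -m pendant 'ROWS' [OPENING] [FORCE]. ROWS is JSON, a list that holds one entry, the list of rows, each a list of 4 numbers: the shift along the tool's x, y, z in m, then the turn about the tool's z in rad. A call has 1 to 8 rows; each row shifts and turns the commanded pose from where the row before left it, along the tool's axes as they then stand; what a row does not reach is not made up. A row lasts 1/12 s, in which the tool goes at most 41.7 mm and 7.16 degrees, less where a joint would pass 70% of its speed; a pose out of reach is approached as far as the arm can. A call with a gripper value outside its range is refused whole. OPENING is the finger opening in m, from 0 to 0.0881, set as the call begins (- or left out, the last holds). The fingers move at their own pace and stop on an object; FORCE is the grip in N (left out, the last holds). Time passes only in rows, so rows that do not move let the fingers close. It gives the time, the measured TCP pose, the force, the opening and the grip force at its end, in the units of the state.
- ctrl.get_state(): the state, without advancing time (a new reading comes with each control period).
- ctrl.get_image(name): name is "scene" or "top"; returns the picture (384x512x3 uint8, red, green, blue); there is no depth.
- ctrl.calibration(name): a dict with "fx", "fy", "cx", "cy" (pixels), "k1" (the pictures are not rectified: a ray, as slopes to the right and down, at radius r is drawn at 1 + k1 r^2 times it, then the intrinsics apply), "world_from_camera" (4x4, takes a point from camera to world coordinates). Camera axes: x right, y up, looking along -z (the intrinsics and any distortion apply to the point x, -y, -z); pixel columns grow to the right and rows downward; lengths in m; the calibration is good to about 2 mm. A picture is of the moment at which its call begins. calibration takes no time and is no camera call.
- ctrl.sign_off(): hands the job in; it is judged then, once.
Trained networks look in the newest picture that a camera, given by its name, has taken for a name from the list of things; names that differ only in an ending like _2 or _b are one class to them, and where a whole thing is asked for, a point or a joint stands for the part that bears it (a point fixed in the world has none). Each returns a list of dicts, best first, with "confidence" (0 to 1); they miss things now and then, are a little off and sometimes report something else, mostly with a low value. They report only what shows in the picture. A call takes as long as a camera call.
- ctrl.regions_of(camera, target): "pixels" (384x512 bool, what is visible of it) and "location" ([column, row] in pixels, amid what is visible of it).
- ctrl.place_of(camera, target): "location" ([column, row] in pixels: a listed point, or the origin of a listed thing).
The state is a dict: "time": time; "joint_positions": joint angles; "qvel": joint speeds; "joint_torque": joint torques, N m; "eef_pos": TCP position; "tcp_rot": TCP orientation; "wrist_force": force on the tool from outside, world axes, zero at the start; "moment": the same for the moment, N m; "opening": opening from 0.0 (shut) to 1.0 (fully open); "grip_force": force on a finger pad.
Only numpy, scipy, OpenCV 4.12 (cv2) and the standard library are available. Lean on these libraries where they do the work, as an engineer would, in place of code of your own. Each camera call takes 0.05 s, during which the arm holds its last target. There are 200 camera calls.

TASK

Put the brown vial that stands on the counter back into its own pocket of the vial carrier, the one it just fits, fully down, and let go of it. Then grip the handle of the carrier's ratchet lever and pull it clockwise (seen from above) until exactly three clicks have been felt, no more, and finish while still gripping it there, because a colleague will fit the locking pin. Leave everything else where it stands.

Things in the scene. Friction and masses are not known exactly. Their poses are not given: they have to be found in the camera images.
- vial: Brown glass vial with a white cap, standing upright on the counter near the robot, 30 mm in diameter, 75 mm tall (straight glass up to 55 mm, cap 24 mm in diameter above 60 mm), 70 g. Origin: centre of its underside; z up along the vial.
- carrier: Vial carrier fixed to the counter: aluminium base plate 100 mm (x) by 400 mm (y), 6 mm thick, with three white pocket blocks on its +y part and the ratchet lever on its -y part. Origin on the counter under the plate's middle (the plate's centre is 5 mm further to +y); x away from the robot, y along the plate to the robot's left, z up. Seen from the robot its yaw is within 0.2 rad.
- pocket_medium_hole0 (a point): Centre of the mouth of the vial's own pocket: a 33 mm round hole, 22 mm deep, with a 3 mm chamfer, in a white block 60 x 60 x 30 mm on the carrier plate (mouth 36 mm above the counter, pocket floor 14 mm above it). The three blocks stand 65 mm apart along the carrier in any order.
- pocket_medium: The white block with the medium pocket (33 mm hole). Origin: centre of its underside, 6 mm above the counter; axes as the carrier's. The pocket floor is 8 mm above this origin.
- pocket_large_hole0 (a point): Mouth of the large pocket: a 43 mm hole, empty, too wide for the vial. Not to be used.
- slim_vial: Slim brown vial, 20 mm in diameter, 70 mm tall, standing in the small pocket (23 mm hole). Stays there. Origin: centre of its underside.
- lever (a joint): Ratchet lever angle, rad, grows as it is pulled clockwise from above. At 0 the arm points along the carrier's -y, at 1.57 along its -x. Starts at 0 to 0.18, before any click. A spring plunger climbs a tooth and drops off (click) at 0.40, 0.66, 0.92, 1.18, 1.44: the pull climbs from 3 N to 7-14 N, then falls off; 0.05 further on it is seated. Goes back over a tooth only if forced (over 12 N).
- handle (a point): Middle of the lever's upright round black handle, 16 mm in diameter, standing free from 28 to 85 mm above the counter; this point is on its axis, 62 mm above the counter, 100 mm from the pivot.
- pivot (a point): Top of the lever's vertical pivot, 34 mm above the carrier's underside, at x 0, y -120 mm of the carrier. The handle moves round it on a circle of 100 mm radius.
- jar: White jar with a black lid, 64 mm in diameter, 85 mm tall, beyond the carrier. Bystander. Origin: centre of its underside.
- steel_bowl: Small steel bowl, 96 mm wide, 36 mm high, on the robot's side of the carrier. Bystander. Origin: centre of its underside.
- carton: Low carton 110 x 70 x 45 mm to the robot's right. Bystander. Origin: centre of its underside.

How it is judged:
By the outcome, as a careful person would: the job done as asked, in the order asked, and still so for the second after the job is handed in, while the arm keeps its last pose, push and grip.
It also fails if it takes over 72 s, if anything falls off the work surface, if the arm or the gripper's body presses on something with over 40 N, if the wrist force passes 120 N, or if a joint passes its speed limit or range.

## Working session

There is one attempt and no reset: what is moved stays moved. The work goes in short steps, Python scripts to look and compute and a shell command to move; the robot and the scene stay as the last step left them, time stands still between calls to the robot, and variables do not carry over. Pictures are saved under pics/ and viewed, at most 10 in all, crops included, and the job is handed in when it is done.

```bash
mkdir -p pics; cat > h.py <<'E'
import numpy as np, cv2
from plant import ctrl
from scipy.spatial.transform import Rotation as R
def world(cam,px,z):
    c=ctrl.calibration(cam);T=np.array(c["world_from_camera"])
    d=np.array([(px[0]-c["cx"])/c["fx"],(px[1]-c["cy"])/c["fy"]]);u=d.copy()
    for _ in range(20): u=d/(1+c["k1"]*(u@u))
    r=T[:3,:3]@np.array([u[0],-u[1],-1]);o=T[:3,3]
    return o+r*(z-o[2])/r[2]
def snap(cam,name=None):
    im=ctrl.get_image(cam)
    if name: cv2.imwrite(f"pics/{name}.png",im[:,:,::-1])
    return im
def find(cam,n,z):
    L=ctrl.place_of(cam,n)
    return [(np.round(world(cam,l["location"],z),4)[:2].tolist(),np.round(l["location"],1).tolist(),round(l["confidence"],2)) for l in L[:2]]
def st():
    s=ctrl.get_state();print("t",s["time"],"pos",np.round(s["eef_pos"],4),"R",np.round(R.from_quat(s["tcp_rot"]).as_matrix(),3).tolist(),"F",np.round(s["wrist_force"],1),"op",s["opening"],"g",s["grip_force"],"q",np.round(s["joint_positions"],3))
def totool(dx,dy,dz):
    m=R.from_quat(ctrl.get_state()["tcp_rot"]).as_matrix();return np.round(m.T@np.array([dx,dy,dz]),4)
E
python3 - <<'E'
from h import *
st();print(ctrl.hold_point_z)
for c in("scene","top"):
    snap(c,c+"0");print(c,np.round(np.array(ctrl.calibration(c)["world_from_camera"])[:3,3],2))
    for n,z in(("vial",0),("pocket_medium_hole0",.036),("pocket_medium",.006),("pocket_large_hole0",.036),("slim_vial",.014),("handle",.062),("pivot",.034),("carrier",0),("jar",0),("steel_bowl",0),("carton",0)): print(n,find(c,n,z))
a=cv2.imread("pics/scene0.png");b=cv2.imread("pics/top0.png")
E
```

```text
t 0.0 pos [ 0.1542 -0.6308  0.2379] R [[0.971, 0.238, -0.001], [0.238, -0.971, 0.002], [-0.0, -0.002, -1.0]] F [-0.   0.1  0.6] op 0.9991945435159457 g 0.0 q [ 1.265  0.537 -0.004  1.539  0.003  1.067 -0.071]
0.0187
scene [1.12 0.02 0.82]
vial [([0.5705, 0.0386], [307.5, 217.6], 0.69), ([0.4275, 0.2055], [377.1, 182.7], 0.58)]
pocket_medium_hole0 [([0.5864, 0.1259], [345.4, 220.5], 0.89), ([0.5725, -0.0778], [260.8, 202.5], 0.51)]
pocket_medium [([0.577, 0.1312], [345.7, 224.4], 0.82), ([0.7709, 0.0858], [318.9, 296.5], 0.58)]
pocket_large_hole0 [([0.5886, 0.1991], [377.1, 226.2], 0.62)]
slim_vial [([0.5728, 0.0729], [322.1, 217.4], 0.69)]
handle [([0.5584, -0.18], [220.2, 185.1], 0.79), ([0.4911, -0.3532], [160.8, 154.8], 0.19)]
pivot [([0.5625, -0.0826], [259.6, 199.4], 0.56)]
carrier [([0.7753, 0.0915], [321.0, 300.0], 0.74)]
jar [([0.7734, 0.0833], [317.3, 298.5], 0.83)]
steel_bowl [([0.389, -0.0287], [290.7, 159.4], 0.66)]
carton [([0.4394, -0.369], [166.0, 155.6], 0.63)]
top [ 0.49 -0.07  1.31]
vial [([0.4337, 0.2248], [162.3, 241.3], 0.51)]
pocket_medium_hole0 [([0.5858, 0.1427], [187.5, 189.8], 0.97), ([0.4397, 0.2148], [162.9, 239.8], 0.59)]
pocket_medium [([0.5925, 0.1357], [191.5, 188.3], 0.9)]
pocket_large_hole0 [([0.5863, 0.1907], [171.3, 189.7], 0.88)]
slim_vial [([0.5826, 0.0701], [213.0, 191.3], 0.36)]
handle [([0.5621, -0.1807], [299.2, 197.0], 0.66)]
pivot [([0.5687, -0.0779], [263.0, 195.4], 0.84)]
carrier [([0.5844, 0.0362], [224.8, 191.0], 0.83)]
jar [([0.7765, 0.0803], [210.5, 127.9], 0.91), ([0.599, 0.2066], [168.6, 186.4], 0.17)]
steel_bowl [([0.5854, 0.1394], [190.6, 190.8], 0.58)]
carton [([0.4342, -0.379], [363.8, 240.7], 0.63)]
```

View pics/scene0.png

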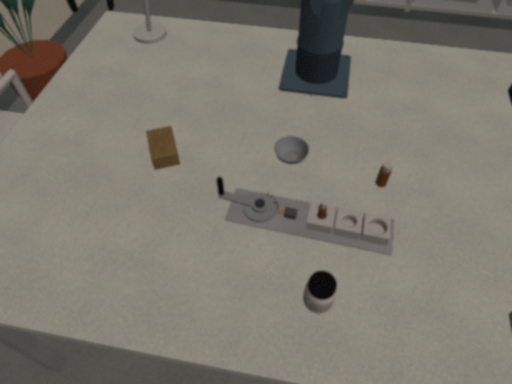

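View pics/top0.png

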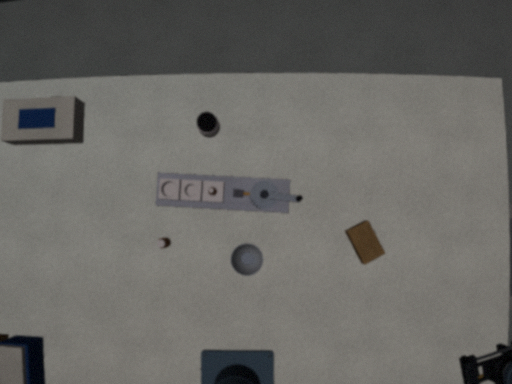

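```bash
python3 - <<'E'
import cv2,numpy as np
def crop(f,x,y,w,h,k):
    a=cv2.imread(f"pics/{f}.png")[y:y+h,x:x+w]
    a=cv2.resize(a,None,fx=k,fy=k,interpolation=cv2.INTER_CUBIC);a=cv2.convertScaleAbs(a,alpha=1.6)
    for i in range(0,w,10): cv2.putText(a,str(x+i),(i*k,8),0,.3,(0,255,255),1);cv2.line(a,(i*k,0),(i*k,3),(0,0,255))
    for i in range(0,h,10): cv2.putText(a,str(y+i),(0,i*k+4),0,.3,(0,255,255),1)
    return a
A=crop("top0",150,165,155,90,5);cv2.imwrite("pics/ct.png",A[:450])
B=crop("scene0",215,155,190,105,4);cv2.imwrite("pics/cs.png",B)
E
```

```text
(no output)
```

View pics/ct.png

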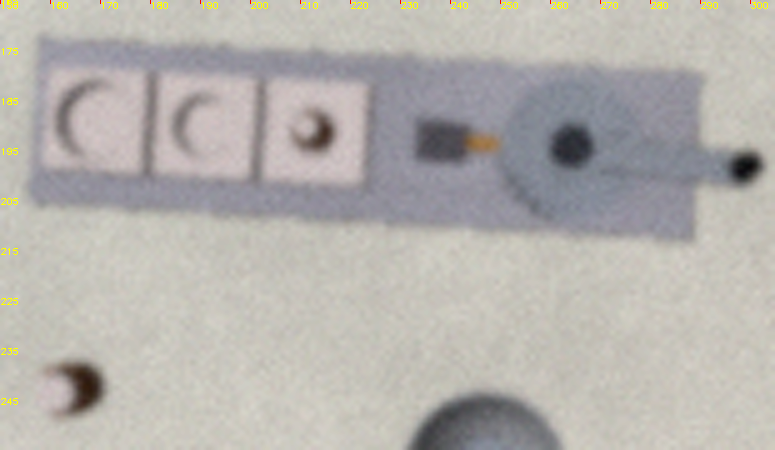

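View pics/cs.png

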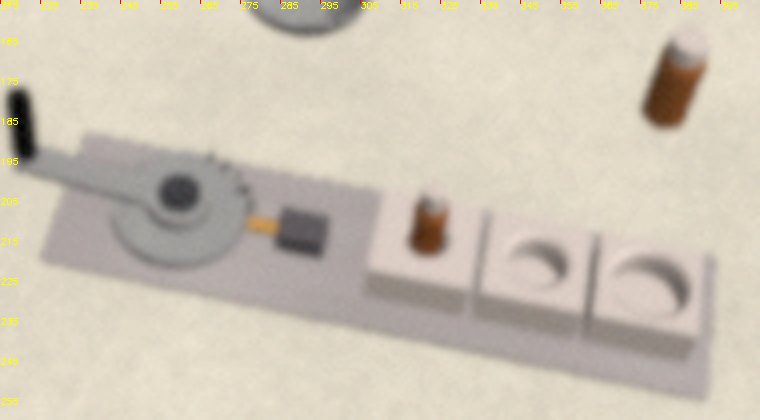

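The medium pocket is the middle block (top view about (190.7, 190.7)). The vial's cap is at about (161.4, 243.4), and the handle top at (299, 198). In the scene view the vial's base is about (380.7, 184).

```bash
python3 - <<'E'
from h import *
P=np.array([world("top",p,.006)[:2] for p in((157.6,172.6),(290.4,179.4),(289,213.2),(156.2,206))])
print(P.round(4).tolist(),np.linalg.norm(P[0]-P[1]),np.linalg.norm(P[1]-P[2]),P.mean(0))
d=(P[0]+P[3]-P[1]-P[2]);yaw=np.arctan2(-d[0],d[1]);print("yaw",yaw)
ex=np.array([np.cos(yaw),np.sin(yaw)]);ey=np.array([-ex[1],ex[0]])
o=P.mean(0)-.005*ey
print("pivot pred",o-.12*ey,"meas",world("top",(264.4,194.2),.034))
print("hole",world("top",(190.75,190.7),.036))
for p in((171.0,189.2),(212.4,191.7)): print(world("top",p,.036))
print("handle",world("top",(299,198),.085), world("scene",(220.2,178.5),.085),world("scene",(220.5,195),.028))
print("vial",world("top",(161.4,243.4),.075),world("scene",(388,164),.075),world("scene",(380.7,184.5),0))
E
```

```text
[[0.6405, 0.2395], [0.6178, -0.1598], [0.5173, -0.1549], [0.5397, 0.2426]] 0.3998742706171931 0.10068198099131381 [0.57882669 0.0418508 ]
yaw -0.056465759691557885
pivot pred [ 0.57177222 -0.08294998] meas [ 0.57220849 -0.08201178  0.034     ]
hole [0.58312872 0.1330701  0.036     ]
[0.58780545 0.19161908 0.036     ]
[0.57993329 0.06943783 0.036     ]
handle [ 0.55806635 -0.17819496  0.085     ] [ 0.55629143 -0.17864397  0.085     ] [ 0.56299095 -0.18080399  0.028     ]
vial [0.43106937 0.21028205 0.075     ] [0.42627403 0.21461734 0.075     ] [0.43180522 0.21480213 0.        ]
```

```bash
python3 -m pendant '[[[0,0,0,-0.12],[0,0,0,-0.12],[0,0,0,-0.12],[0,0,0,-0.12],[0,0,0,-0.12],[0,0,0,-0.12],[0,0,0,-0.12],[0,0,0,-0.12]]]'
python3 -m pendant '[[[0,0,0,-0.12],[0,0,0,-0.12],[0,0,0,-0.075],[0,0,0,0],[0,0,0,0]]]'
python3 -c "
from h import *
st();p=ctrl.get_state()['eef_pos'];a=np.array([.52,-.25,p[2]])
print(totool(*(a-p)),totool(*(np.array([.43,.2125,.15])-a)))"
```

```text
time: 1.87
eef_pos: [0.1543, -0.6314, 0.2388]
tcp_rot: [0.824, 0.567, -0.0, 0.0]
wrist_force: [0.2, -0.2, 0.5]
opening: 1.0
grip_force: 0.0
time: 2.28
eef_pos: [0.1542, -0.6314, 0.2387]
tcp_rot: [0.728, 0.686, 0.0, -0.0]
wrist_force: [0.9, 0.5, 0.5]
opening: 0.998
grip_force: 0.0
t 2.2833 pos [ 0.1542 -0.6314  0.2387] R [[0.059, 0.998, 0.0], [0.998, -0.059, 0.0], [0.0, 0.0, -1.0]] F [0.9 0.5 0.5] op 0.9976911174671181 g 0.0 q [ 1.458  0.555 -0.288  1.524  0.169  1.087  1.074]
[4.022e-01 3.428e-01 1.000e-04] [ 0.4564 -0.117   0.0887]
```

```bash
python3 -m pendant '[[[0.0287,0.0245,0,0],[0.0287,0.0245,0,0],[0.0287,0.0245,0,0],[0.0287,0.0245,0,0],[0.0287,0.0245,0,0],[0.0287,0.0245,0,0],[0.0287,0.0245,0,0]]]'
python3 -m pendant '[[[0.0287,0.0245,0,0],[0.0287,0.0245,0,0],[0.0287,0.0245,0,0],[0.0287,0.0245,0,0],[0.0287,0.0245,0,0],[0.0287,0.0245,0,0],[0.0287,0.0245,0,0]]]'
python3 -m pendant '[[[0.0326,-0.0084,0,0],[0.0326,-0.0084,0,0],[0.0326,-0.0084,0,0],[0.0326,-0.0084,0,0],[0.0326,-0.0084,0,0],[0.0326,-0.0084,0,0],[0.0326,-0.0084,0,0]]]'
python3 -m pendant '[[[0.0326,-0.0084,0.0128,0],[0.0326,-0.0084,0.0128,0],[0.0326,-0.0084,0.0128,0],[0.0326,-0.0084,0.0128,0],[0.0326,-0.0084,0.0128,0],[0.0326,-0.0084,0.0128,0],[0.0326,-0.0084,0.0128,0],[0,0,0,0]]]'
python3 - <<'E'
from h import *
st();p=ctrl.get_state()['eef_pos'];print(totool(*(np.array([.43,.2125,.025])-p)))
a=snap("scene");b=snap("top");
A=cv2.resize(a[130:210,330:430],None,fx=4,fy=4);B=cv2.resize(b[200:280,120:220],None,fx=4,fy=4)
cv2.imwrite("pics/m1.png",np.hstack([A,B])[:,:,::-1])
E
```

```text
time: 2.87
eef_pos: [0.3379, -0.439, 0.239]
tcp_rot: [0.728, 0.686, -0.0, 0.0]
wrist_force: [0.8, 0.4, 0.2]
opening: 0.999
grip_force: 0.0
time: 3.45
eef_pos: [0.5204, -0.248, 0.239]
tcp_rot: [0.728, 0.686, -0.0, 0.0]
wrist_force: [0.5, -1.7, -0.4]
opening: 1.003
grip_force: 0.0
time: 4.03
eef_pos: [0.4729, -0.0168, 0.239]
tcp_rot: [0.728, 0.686, 0.0, 0.0]
wrist_force: [0.5, -0.8, -0.2]
opening: 0.997
grip_force: 0.0
time: 4.7
eef_pos: [0.4243, 0.2199, 0.148]
tcp_rot: [0.724, 0.689, 0.001, -0.002]
wrist_force: [-0.8, 0.6, 0.7]
opening: 0.998
grip_force: 0.0
t 4.7 pos [0.4243 0.2199 0.148 ] R [[0.049, 0.999, -0.002], [0.999, -0.049, 0.004], [0.004, -0.002, -1.0]] F [-0.8  0.6  0.7] op 0.9977845829792313 g 0.0 q [-0.082  0.449 -0.596  2.031  0.354  0.763 -0.941]
[-0.0076  0.0063  0.1229]
```

View pics/m1.png

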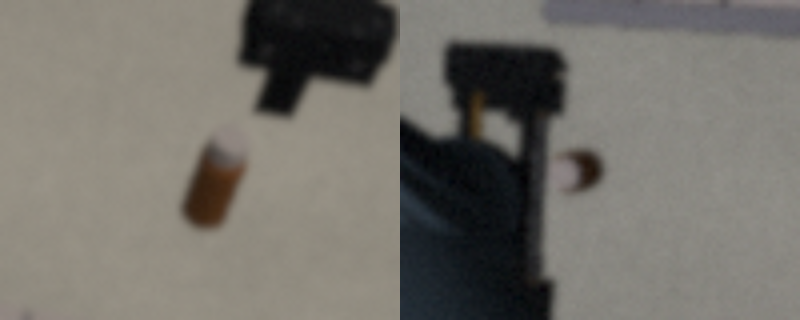

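```bash
python3 -m pendant '[[[0,0,0,0],[0,0,0,0],[0,0,0,0],[0,0,0,0]]]'
python3 -c "
from h import *
st();p=ctrl.get_state()['eef_pos'];print(totool(*(np.array([.43,.2125,.025])-p)))"
```

```text
time: 5.13
eef_pos: [0.4281, 0.2118, 0.1494]
tcp_rot: [0.727, 0.686, 0.0, 0.0]
wrist_force: [0.0, -0.4, 0.5]
opening: 0.999
grip_force: 0.0
t 5.1333 pos [0.4281 0.2118 0.1494] R [[0.058, 0.998, 0.001], [0.998, -0.058, -0.0], [-0.0, 0.001, -1.0]] F [ 0.  -0.4  0.5] op 0.9994296911801553 g 0.0 q [-0.07   0.444 -0.591  2.031  0.354  0.765 -0.934]
[0.0009 0.0018 0.1244]
```

```bash
python3 -m pendant '[[[0.0009,0.0018,0.02,0],[0,0,0.02,0],[0,0,0.02,0],[0,0,0.02,0],[0,0,0.02,0],[0,0,0.0144,0],[0,0,0.01,0],[0,0,0,0]]]'
python3 -m pendant '[[[0,0,0,0],[0,0,0,0],[0,0,0,0],[0,0,0,0],[0,0,0,0],[0,0,0,0],[0,0,0,0],[0,0,0,0]]]' 0.02 15
python3 -m pendant '[[[0,0,0,0],[0,0,0,0],[0,0,0,0],[0,0,0,0],[0,0,0,0],[0,0,0,0]]]'
```

```text
time: 5.8
eef_pos: [0.4286, 0.2127, 0.0233]
tcp_rot: [0.727, 0.687, -0.001, -0.0]
wrist_force: [-0.0, 0.7, -0.1]
opening: 1.002
grip_force: 0.0
time: 6.47
eef_pos: [0.4293, 0.2136, 0.0248]
tcp_rot: [0.727, 0.687, 0.0, 0.0]
wrist_force: [0.2, 0.7, -0.2]
opening: 0.421
grip_force: 0.0
time: 6.97
eef_pos: [0.4294, 0.2137, 0.0248]
tcp_rot: [0.727, 0.687, 0.0, 0.0]
wrist_force: [0.2, 0.6, 0.9]
opening: 0.334
grip_force: 15.0
```

```bash
python3 -m pendant '[[[0,0,-0.02,0],[0,0,-0.02,0],[0,0,-0.02,0],[0,0,-0.02,0],[0,0,-0.02,0],[0,0,0,0],[0,0,0,0],[0,0,0,0]]]' - 20
python3 - <<'E'
from h import *
st();p=ctrl.get_state()['eef_pos'];a=np.array([.583,.133,p[2]]);print(totool(*(a-p)))
E
```

```text
time: 7.63
eef_pos: [0.4288, 0.2131, 0.124]
tcp_rot: [0.727, 0.687, -0.001, -0.0]
wrist_force: [-0.3, 0.9, -1.5]
opening: 0.331
grip_force: 20.0
t 7.6333 pos [0.4288 0.2131 0.124 ] R [[0.056, 0.998, -0.001], [0.998, -0.056, -0.001], [-0.001, -0.001, -1.0]] F [-0.3  0.9 -1.5] op 0.3310907515515126 g 19.999840319651412 q [-0.092  0.49  -0.57   2.043  0.397  0.718 -0.97 ]
[-7.140e-02  1.585e-01 -1.000e-04]
```

```bash
python3 -m pendant '[[[-0.0102,0.0226,0,0],[-0.0102,0.0226,0,0],[-0.0102,0.0226,0,0],[-0.0102,0.0226,0,0],[-0.0102,0.0226,0,0],[-0.0102,0.0226,0,0],[-0.0102,0.0226,0,0],[0,0,0,0]]]'
python3 -m pendant '[[[0,0,0.0125,0],[0,0,0.0125,0],[0,0,0.0125,0],[0,0,0.0125,0],[0,0,0,0],[0,0,0,0],[0,0,0,0]]]'
python3 - <<'E'
from h import *
st();p=ctrl.get_state()['eef_pos'];print(totool(*(np.array([.583,.133,.0])-p)))
a=snap("scene");b=snap("top");
A=cv2.resize(a[175:255,300:400],None,fx=4,fy=4,interpolation=2);B=cv2.resize(b[150:230,150:250],None,fx=4,fy=4,interpolation=2)
cv2.imwrite("pics/m2.png",cv2.convertScaleAbs(np.hstack([A,B])[:,:,::-1],alpha=1.6))
E
```

```text
time: 8.3
eef_pos: [0.5866, 0.1293, 0.1228]
tcp_rot: [0.729, 0.685, -0.001, 0.001]
wrist_force: [0.9, -1.0, 0.2]
opening: 0.331
grip_force: 20.0
time: 8.88
eef_pos: [0.5832, 0.134, 0.0748]
tcp_rot: [0.726, 0.687, 0.0, -0.0]
wrist_force: [0.8, 0.5, -1.5]
opening: 0.335
grip_force: 20.0
t 8.8833 pos [0.5832 0.134  0.0748] R [[0.055, 0.998, 0.0], [0.998, -0.055, 0.0], [0.0, 0.0, -1.0]] F [ 0.8  0.5 -1.5] op 0.3346602184163643 g 19.99982494628057 q [ 0.05   0.721 -0.489  1.76   0.458  0.776 -0.723]
[-0.001  -0.0001  0.0748]
```

View pics/m2.png

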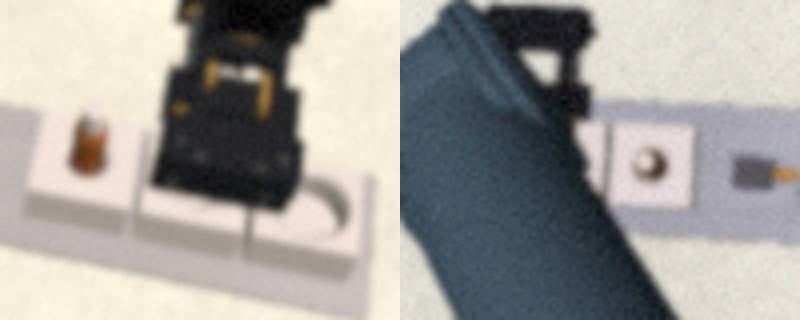

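```bash
python3 -m pendant '[[[0,0,0.006,0],[0,0,0.005,0],[0,0,0.003,0],[0,0,0.003,0],[0,0,0.003,0],[0,0,0,0],[0,0,0,0]]]'
```

```text
time: 9.57
eef_pos: [0.5833, 0.1336, 0.0546]
tcp_rot: [0.727, 0.687, -0.0, -0.0]
wrist_force: [0.0, 0.3, -0.0]
opening: 0.331
grip_force: 20.0
```

```bash
python3 -m pendant '[[[0,0,0.003,0],[0,0,0.003,0],[0,0,0.003,0],[0,0,0.003,0],[0,0,0.002,0],[0,0,0,0],[0,0,0,0]]]'
```

```text
time: 10.15
eef_pos: [0.5834, 0.1336, 0.0406]
tcp_rot: [0.727, 0.687, 0.0, 0.0]
wrist_force: [1.0, 1.0, -1.6]
opening: 0.334
grip_force: 20.0
```

```bash
python3 -m pendant '[[[0,0,0.001,0],[0,0,0.001,0],[0,0,0,0],[0,0,0,0]]]'; python3 -m pendant '[[[0,0,0.0007,0],[0,0,0,0],[0,0,0,0]]]'
```

```text
time: 10.48
eef_pos: [0.5835, 0.1336, 0.0388]
tcp_rot: [0.727, 0.687, 0.0, 0.0]
wrist_force: [2.1, 0.4, -0.4]
opening: 0.332
grip_force: 20.0
time: 10.73
eef_pos: [0.5835, 0.1336, 0.0387]
tcp_rot: [0.727, 0.687, 0.0, 0.0]
wrist_force: [-0.1, 0.2, 5.8]
opening: 0.332
grip_force: 20.0
```

```bash
python3 -m pendant '[[[0,0,0,0],[0,0,0,0],[0,0,0,0],[0,0,0,0],[0,0,0,0],[0,0,0,0]]]' 0.07
python3 -m pendant '[[[0,0,-0.005,0],[0,0,-0.01,0],[0,0,-0.02,0],[0,0,-0.02,0],[0,0,-0.03,0],[0,0,-0.03,0],[0,0,0,0]]]'
python3 -c "
from h import *
st();p=ctrl.get_state()['eef_pos'];print(totool(*(np.array([.558,-.179,.12])-p)))"
```

```text
time: 11.23
eef_pos: [0.583, 0.1334, 0.0378]
tcp_rot: [0.727, 0.687, -0.0, -0.0]
wrist_force: [0.5, -0.1, 0.0]
opening: 0.76
grip_force: 0.0
time: 11.82
eef_pos: [0.5867, 0.1351, 0.1597]
tcp_rot: [0.727, 0.687, 0.004, 0.002]
wrist_force: [0.9, 0.0, 1.3]
opening: 0.792
grip_force: 0.0
t 11.8167 pos [0.5867 0.1351 0.1597] R [[0.056, 0.998, 0.009], [0.998, -0.056, 0.003], [0.003, 0.009, -1.0]] F [0.9 0.  1.3] op 0.7924606270450166 g 0.0 q [ 0.093  0.607 -0.548  1.718  0.386  0.914 -0.667]
[-0.3153 -0.0114  0.0386]
```

```bash
python3 -m pendant '[[[-0.039,-0.0014,0,0],[-0.039,-0.0014,0,0],[-0.039,-0.0014,0,0],[-0.039,-0.0014,0,0],[-0.039,-0.0014,0,0],[-0.039,-0.0014,0,0],[-0.039,-0.0014,0,0],[-0.039,-0.0014,0,0]]]' 0.06
python3 -m pendant '[[[0,0,0.02,0.09],[0,0,0.01,0],[0,0,0,0],[0,0,0,0],[0,0,0,0]]]'
python3 - <<'E'
from h import *
st();p=ctrl.get_state()['eef_pos'];print(totool(*(np.array([.558,-.181,.043])-p)))
a=snap("scene");b=snap("top");
A=cv2.resize(a[145:225,185:285],None,fx=4,fy=4,interpolation=2);A2=cv2.resize(a[175:255,300:400],None,fx=4,fy=4,interpolation=2)
cv2.imwrite("pics/m3.png",cv2.convertScaleAbs(np.hstack([A,A2])[:,:,::-1],alpha=1.6))
E
```

```text
time: 12.48
eef_pos: [0.5542, -0.1793, 0.1538]
tcp_rot: [0.727, 0.687, 0.0, 0.0]
wrist_force: [0.5, 0.1, -0.2]
opening: 0.68
grip_force: 0.0
time: 12.9
eef_pos: [0.5554, -0.1754, 0.1238]
tcp_rot: [0.755, 0.655, 0.001, 0.0]
wrist_force: [-0.2, -0.6, 0.2]
opening: 0.682
grip_force: 0.0
t 12.9 pos [ 0.5554 -0.1754  0.1238] R [[0.141, 0.99, 0.001], [0.99, -0.141, 0.001], [0.001, 0.001, -1.0]] F [-0.2 -0.6  0.2] op 0.6816391213749039 g 0.0 q [ 0.585  0.62  -0.483  1.786  0.375  0.827 -0.22 ]
[-0.0052  0.0033  0.0808]
```

View pics/m3.png

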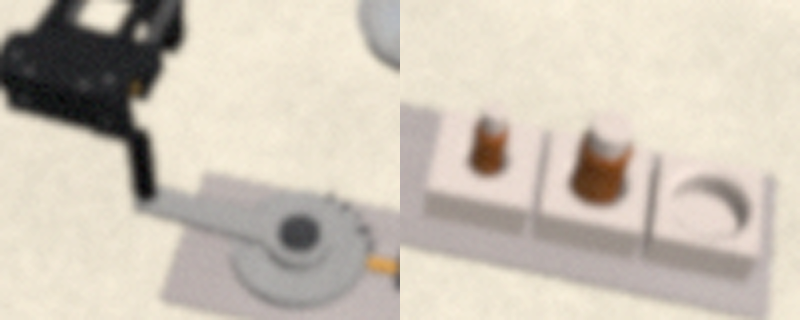

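The vial stands seated in the middle pocket, with the other vial untouched. The gripper is above the handle, so I descend now.

```bash
python3 -m pendant '[[[-0.0052,0.0033,0.01,0],[0,0,0.015,0],[0,0,0.015,0],[0,0,0.015,0],[0,0,0.015,0],[0,0,0.0108,0],[0,0,0,0],[0,0,0,0]]]'
python3 -m pendant '[[[0,0,0,0],[0,0,0,0],[0,0,0,0],[0,0,0,0],[0,0,0,0],[0,0,0,0],[0,0,0,0],[0,0,0,0]]]' 0.005 12
python3 -m pendant '[[[0,0,0,0],[0,0,0,0],[0,0,0,0],[0,0,0,0]]]' - 25
python3 -c "
from h import *
st();p=ctrl.get_state()['eef_pos'];d=p[:2]-np.array([.572,-.0825]);print(np.linalg.norm(d),-np.pi/2-.0565-np.arctan2(d[1],d[0]))"
```

```text
time: 13.67
eef_pos: [0.557, -0.1829, 0.0418]
tcp_rot: [0.757, 0.654, -0.0, -0.0]
wrist_force: [0.4, -0.5, -0.2]
opening: 0.679
grip_force: 0.0
time: 14.33
eef_pos: [0.5574, -0.1831, 0.0424]
tcp_rot: [0.757, 0.654, 0.0, 0.0]
wrist_force: [1.0, -0.2, 0.9]
opening: 0.179
grip_force: 12.0
time: 14.67
eef_pos: [0.5574, -0.1831, 0.0424]
tcp_rot: [0.757, 0.654, 0.0, 0.0]
wrist_force: [0.8, -1.2, 1.8]
opening: 0.176
grip_force: 25.0
t 14.6667 pos [ 0.5574 -0.1831  0.0424] R [[0.146, 0.989, 0.001], [0.989, -0.146, -0.0], [-0.0, 0.001, -1.0]] F [ 0.8 -1.2  1.8] op 0.17620776592492354 g 25.00003930181265 q [ 0.548  0.745 -0.42   1.8    0.448  0.692 -0.27 ]
0.1016776318994788 0.08782450738336434
```

```bash
cat > th.py <<'E'
from h import *
s=ctrl.get_state();p=s['eef_pos'];m=R.from_quat(s['tcp_rot']).as_matrix();d=p[:2]-np.array([.572,-.0825]);f=m.T@s['wrist_force']
print("TH %.4f r %.4f phi %.3f Ftool"%(-np.pi/2-.0565-np.arctan2(d[1],d[0]),np.linalg.norm(d),np.arctan2(m[1,0],m[0,0])),f.round(1),"z %.4f t %.1f op %.3f"%(p[2],s['time'],s['opening']))
E
python3 -m pendant '[[[0.00005,-0.003,0,0.03],[0.00005,-0.003,0,0.03],[0.00005,-0.003,0,0.03],[0.00005,-0.003,0,0.03]]]' - 30 >/dev/null; python3 th.py
python3 -m pendant '[[[0.00005,-0.003,0,0.03],[0.00005,-0.003,0,0.03],[0.00005,-0.003,0,0.03],[0,0,0,0]]]' >/dev/null; python3 th.py
python3 -m pendant '[[[0.00002,-0.002,0,0.02],[0,0,0,0]]]' >/dev/null; python3 th.py
python3 -m pendant '[[[0.00002,-0.002,0,0.02],[0,0,0,0]]]' >/dev/null; python3 th.py
python3 -m pendant '[[[0.00002,-0.002,0,0.02],[0,0,0,0]]]' >/dev/null; python3 th.py
```

```text
TH 0.2074 r 0.1016 phi 1.303 Ftool [ 0.3  0.3 -2.1] z 0.0424 t 15.0 op 0.174
TH 0.2939 r 0.1016 phi 1.214 Ftool [-1.7  1.8 -1.1] z 0.0424 t 15.3 op 0.175
TH 0.3069 r 0.1016 phi 1.194 Ftool [-0.3  3.9  1.2] z 0.0424 t 15.5 op 0.173
TH 0.3336 r 0.1016 phi 1.174 Ftool [-0.9  2.  -3.3] z 0.0424 t 15.7 op 0.175
TH 0.3533 r 0.1016 phi 1.154 Ftool [ 0.4  3.5 -1.6] z 0.0424 t 15.8 op 0.169
```

```bash

python3 -m pendant '[[[0.00001,-0.0015,0,0.015],[0,0,0,0]]]' >/dev/null; python3 th.py
python3 -m pendant '[[[0.00001,-0.0015,0,0.015],[0,0,0,0]]]' >/dev/null; python3 th.py
python3 -m pendant '[[[0.00001,-0.0015,0,0.015],[0,0,0,0]]]' >/dev/null; python3 th.py
python3 -m pendant '[[[0.00001,-0.0015,0,0.015],[0,0,0,0]]]' >/dev/null; python3 th.py
python3 -m pendant '[[[0.00001,-0.0015,0,0.015],[0,0,0,0]]]' >/dev/null; python3 th.py
python3 -m pendant '[[[0.00001,-0.0015,0,0.015],[0,0,0,0]]]' >/dev/null; python3 th.py
```

```text
TH 0.3642 r 0.1016 phi 1.139 Ftool [-0.7  5.  -0.1] z 0.0424 t 16.0 op 0.173
TH 0.3742 r 0.1016 phi 1.124 Ftool [-1.1  7.   2. ] z 0.0425 t 16.2 op 0.173
TH 0.3834 r 0.1016 phi 1.109 Ftool [-0.3  8.2  3.9] z 0.0425 t 16.3 op 0.169
TH 0.4240 r 0.1016 phi 1.094 Ftool [-2.4  0.6 -5.4] z 0.0423 t 16.5 op 0.170
TH 0.4405 r 0.1016 phi 1.079 Ftool [-1.   0.7 -5.9] z 0.0423 t 16.7 op 0.169
TH 0.4541 r 0.1016 phi 1.064 Ftool [-0.4  0.  -5.5] z 0.0423 t 16.8 op 0.170
```

```bash

python3 -m pendant '[[[0.00003,-0.0025,0,0.025],[0.00003,-0.0025,0,0.025],[0.00003,-0.0025,0,0.025],[0.00003,-0.0025,0,0.025],[0,0,0,0]]]' >/dev/null; python3 th.py
python3 -m pendant '[[[0.00002,-0.002,0,0.02],[0.00002,-0.002,0,0.02],[0,0,0,0]]]' >/dev/null; python3 th.py
python3 -m pendant '[[[0.00002,-0.002,0,0.02],[0,0,0,0]]]' >/dev/null; python3 th.py
python3 -m pendant '[[[0.00002,-0.002,0,0.02],[0,0,0,0]]]' >/dev/null; python3 th.py
python3 -m pendant '[[[0.00001,-0.0015,0,0.015],[0,0,0,0]]]' >/dev/null; python3 th.py
python3 -m pendant '[[[0.00001,-0.0015,0,0.015],[0,0,0,0]]]' >/dev/null; python3 th.py
python3 -m pendant '[[[0.00001,-0.0015,0,0.015],[0,0,0,0]]]' >/dev/null; python3 th.py
```

```text
TH 0.5499 r 0.1016 phi 0.963 Ftool [-1.5  0.3 -4.5] z 0.0423 t 17.2 op 0.173
TH 0.5818 r 0.1016 phi 0.923 Ftool [-1.9  2.5 -4.7] z 0.0423 t 17.5 op 0.169
TH 0.5961 r 0.1016 phi 0.903 Ftool [-0.4  5.2 -1.8] z 0.0423 t 17.7 op 0.169
TH 0.6221 r 0.1016 phi 0.883 Ftool [-1.3  1.3 -5.1] z 0.0423 t 17.8 op 0.170
TH 0.6441 r 0.1017 phi 0.869 Ftool [-2.5  0.6 -7.2] z 0.0422 t 18.0 op 0.166
TH 0.6653 r 0.1016 phi 0.854 Ftool [-1.9 -2.7 -9.3] z 0.0421 t 18.2 op 0.175
TH 0.6830 r 0.1016 phi 0.839 Ftool [-2.1 -0.4 -8.7] z 0.0422 t 18.3 op 0.172
```

```bash

python3 -m pendant '[[[0.00003,-0.0025,0,0.025],[0.00003,-0.0025,0,0.025],[0.00003,-0.0025,0,0.025],[0.00003,-0.0025,0,0.025],[0,0,0,0]]]' >/dev/null; python3 th.py
python3 -m pendant '[[[0.00002,-0.002,0,0.02],[0.00002,-0.002,0,0.02],[0,0,0,0]]]' >/dev/null; python3 th.py
python3 -m pendant '[[[0.00002,-0.002,0,0.02],[0,0,0,0],[0,0,0,0]]]' >/dev/null; python3 th.py
python3 -m pendant '[[[0.00002,-0.002,0,0.02],[0,0,0,0],[0,0,0,0]]]' >/dev/null; python3 th.py
```

```text
TH 0.7820 r 0.1017 phi 0.738 Ftool [-0.9 -0.4 -8.2] z 0.0422 t 18.8 op 0.176
TH 0.8153 r 0.1017 phi 0.699 Ftool [-1.5  1.1 -6.8] z 0.0422 t 19.0 op 0.172
TH 0.8337 r 0.1018 phi 0.679 Ftool [-2.3  0.4 -7.7] z 0.0422 t 19.2 op 0.172
TH 0.8453 r 0.1018 phi 0.659 Ftool [-2.1  3.5 -6.6] z 0.0422 t 19.5 op 0.171
```

```bash

python3 -m pendant '[[[0.00001,-0.0015,0,0.015],[0,0,0,0],[0,0,0,0]]]' >/dev/null; python3 th.py
python3 -m pendant '[[[0.00001,-0.0015,0,0.015],[0,0,0,0],[0,0,0,0]]]' >/dev/null; python3 th.py
python3 -m pendant '[[[0.00001,-0.0015,0,0.015],[0,0,0,0],[0,0,0,0]]]' >/dev/null; python3 th.py
python3 -m pendant '[[[0.00001,-0.0015,0,0.015],[0,0,0,0],[0,0,0,0]]]' >/dev/null; python3 th.py
python3 -m pendant '[[[0.00001,-0.0015,0,0.015],[0,0,0,0],[0,0,0,0]]]' >/dev/null; python3 th.py
```

```text
TH 0.8638 r 0.1017 phi 0.644 Ftool [-1.7  1.4 -6.8] z 0.0422 t 19.8 op 0.173
TH 0.8796 r 0.1018 phi 0.629 Ftool [-1.4  1.2 -6.3] z 0.0422 t 20.0 op 0.171
TH 0.8955 r 0.1018 phi 0.614 Ftool [-2.   0.2 -7.1] z 0.0422 t 20.2 op 0.172
TH 0.9130 r 0.1018 phi 0.600 Ftool [-2.8 -0.2 -9.8] z 0.0422 t 20.5 op 0.169
TH 0.9387 r 0.1018 phi 0.585 Ftool [ -2.6  -2.7 -11. ] z 0.0421 t 20.8 op 0.170
```

```bash
python3 - <<'E'
from h import *
a=snap("scene");b=snap("top")
A=cv2.resize(a[145:225,195:295],None,fx=4,fy=4,interpolation=2);B=cv2.resize(b[160:240,225:325],None,fx=4,fy=4,interpolation=2)
cv2.imwrite("pics/m4.png",cv2.convertScaleAbs(np.hstack([A,B])[:,:,::-1],alpha=1.6))
s=ctrl.get_state();print(s["moment"],s["wrist_force"],s["joint_torque"])
for n,z in(("handle",.062),("pivot",.034),("lever",.03)):
    for c in("scene","top"): print(n,c,find(c,n,z))
E
python3 th.py
```

```text
[0.12289392 0.47406161 0.0322426 ] [-3.73576616  2.08014476 10.86260818] [-2.23246560e-02 -4.53790140e+01 -1.49140075e+00 -1.40124178e+01
  1.23132030e-01 -9.84232910e-01  3.84009254e-03]
handle scene [([0.493, -0.1377], [243.1, 167.3], 0.71)]
handle top []
pivot scene [([0.5722, -0.0857], [257.6, 202.4], 0.9), ([0.4109, -0.0262], [291.3, 157.0], 0.44)]
pivot top [([0.574, -0.0654], [258.7, 193.6], 0.56), ([0.5798, 0.1362], [189.8, 191.9], 0.4)]
TH 0.9401 r 0.1018 phi 0.585 Ftool [ -1.9  -2.2 -11.7] z 0.0421 t 21.1 op 0.170Traceback (most recent call last):
  File "<stdin>", line 7, in <module>
  File "h.py", line 15, in find
    L=ctrl.place_of(cam,n)
ValueError: it knows: carrier, carton, handle, jar, pivot, pocket_large_hole, pocket_medium, pocket_medium_hole, slim_vial, steel_bowl, vial
```

View pics/m4.png

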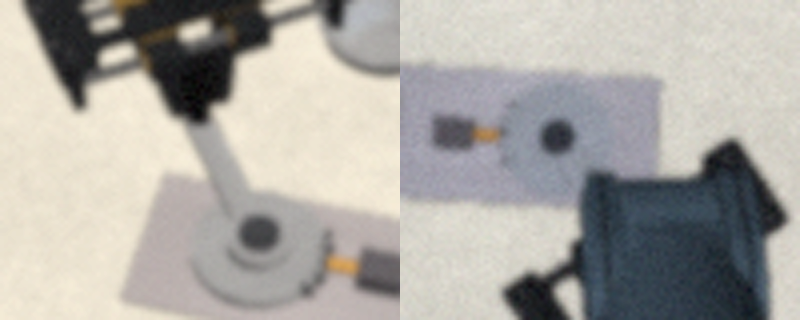

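The lever is held and turned to about 0.94. At readings of about 0.40, 0.66 and 0.93 it jumped ahead of the command, which makes three clicks. I'll move on to seat it.

```bash

python3 -m pendant '[[[0.00001,-0.0015,0,0.015],[0,0,0,0],[0,0,0,0]]]' >/dev/null; python3 th.py
python3 -m pendant '[[[0.00001,-0.0015,0,0.015],[0,0,0,0],[0,0,0,0]]]' >/dev/null; python3 th.py
python3 -m pendant '[[[0.00001,-0.0015,0,0.015],[0,0,0,0],[0,0,0,0]]]' >/dev/null; python3 th.py
python3 -m pendant '[[[0.00001,-0.001,0,0.01],[0,0,0,0],[0,0,0,0],[0,0,0,0],[0,0,0,0]]]' >/dev/null; python3 th.py
```

```text
TH 0.9519 r 0.1018 phi 0.570 Ftool [ -2.9  -2.5 -10.6] z 0.0422 t 21.3 op 0.171
TH 0.9647 r 0.1019 phi 0.555 Ftool [ -2.1  -0.4 -10.3] z 0.0421 t 21.6 op 0.169
TH 0.9787 r 0.1019 phi 0.540 Ftool [-2.9 -1.2 -9.9] z 0.0421 t 21.8 op 0.173
TH 0.9875 r 0.1019 phi 0.530 Ftool [-3.3 -1.1 -9.4] z 0.0422 t 22.2 op 0.171
```

```bash
python3 -c "
from plant import ctrl
print(ctrl.sign_off())"
```

```text
the job is handed in; nothing more can be done
None
```

The vial is fully down in its own pocket and released, and the lever has been pulled to about 0.98 rad and is still gripped there; the job is handed in. Click 1 was a clear force drop, while clicks 2 and 3 I judged mainly from the measured angle.

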